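# Close up the bottle row and clamp the stop

### The arm

A 6-joint arm with a two-finger parallel gripper is mounted at the origin on the work surface. World frame = base frame: x ahead of the robot, y to its left, z up, the work surface at z = 0. Lengths are in m, angles in rad, forces in N, time in s.
With the tool pointing down it reaches from about 0.375 to 0.925 m from the base axis. Payload 5.7 kg.
Tool frame: the origin (TCP) lies on the centre line of the jaws, within the pads' length; the fingertips stand 11 mm ahead of it and the grasp point (between the pads) lies 8 mm behind it; z points along the fingers, y is the line along which they close (so a half turn about z gives the same grasp; the last joint's range is limited). The gripper opens to 88 mm and grips with 3 to 60 N. Pads are 20 mm wide; open, the fingers measure 115 mm over their backs; the gripper's body (75 mm by 178 mm) begins 61 mm behind the grasp point.
Start: joints at [-0.115, 0.359, 1.51, -0, 1.272, -0.115], TCP at [0.6, -0, 0.234] pointing down, gripper open.
Joint ranges: [-2.97, 2.97], [-1.01, 2.36], [0.21, 2.38], [-0.96, 4.11], [0.2, 2.71], [-2.98, 2.98]. Speed limits (rad/s): [2.39, 2.39, 3.14, 3.14, 3.14, 3.14].

### API

Orientations are given as a rotation vector (axis times angle).
In Python, from plant import bot gives the robot as it stands.
- The arm moves only by the shell command python3 -m pendant 'ROWS' [OPENING] [FORCE]. ROWS is JSON, a list of rows, each a list of 6 numbers: the shift along the tool's x, y, z in mm, then the turn, a rotation vector about the tool's x, y, z in rad. A call has 1 to 12 rows; each row is the pose to reach, as a shift and turn from the pose commanded when the call began, along the tool's axes at that moment; what a row does not reach only later rows make up. A row lasts 1/12 s, in which the tool goes at most 41.7 mm and 7.16 degrees, less where a joint would pass 70% of its speed; a pose out of reach is approached as far as the arm can. A call with a gripper value outside its range is refused whole. OPENING is the opening, from -1 (shut) to 1 (fully open), set as the call begins (- or left out, the last holds). The fingers move at their own pace and stop on an object; FORCE is the grip in N (left out, the last holds). Time passes only in rows, so rows that repeat a pose let the fingers close. It gives the time, the measured TCP pose, the force, the opening and the grip force at its end, in the units of the state.
- bot.get_state(): the state, without advancing time (a new reading comes with each control period).
- bot.get_image(name): name is "scene" or "side" or "wrist"; returns a dict with "image" (384x512x3 uint8, red, green, blue), "depth" (384x512 float32, m along the optical axis (not along the pixel's ray), 0 where there is no reading), "fovy" (degrees; the focal length in pixels is half the picture's height over the tangent of half this angle, whatever the lens; pixels are square), "cx", "cy" (the principal point, pixels), "rvec" (rotation vector, rad) and "tvec" (3), from world to camera coordinates, as OpenCV has them; the wrist camera has in their place "T_tool_cam" (4x4, takes a point from camera to tool coordinates, whose origin is the TCP and whose axes are the flange's). Camera axes: x right, y down, z forward; pixel columns grow to the right and rows downward; lengths in m; the calibration is good to about 2 mm. A picture is of the moment at which its call begins: read the wrist's pose just before it.
- bot.sign_off(): hands the job in; it is judged then, once.
The state is a dict: "clock": time; "qpos": joint angles; "joint_velocities": joint speeds; "joint_torque": joint torques, N m; "position": TCP position; "ee_rot": TCP orientation; "force": force on the tool from outside, world axes, zero at the start; "wrist_torque": the same for the moment, N m; "finger_gap": finger opening in m; "grip_force": force on a finger pad.
Only numpy, scipy, OpenCV 4.12 (cv2) and the standard library are available. Lean on these libraries where they do the work, as an engineer would, in place of code of your own. Each camera call takes 0.05 s, during which the arm holds its last target. There are 200 camera calls.

### The job

Three small spray bottles stand spread out in the packing jig, whose sliding stop is clamped by its black wing knob. Turn the knob anticlockwise to free the stop, slide the stop along its rail until the three bottles stand touching one another between it and the fixed end stop, and turn the knob clockwise again until it is fully tight. The bottles must stay standing in their channel, and the jar, the carton and the pump bottle nearby must stay where they are.

Things in the scene. Friction and masses are not known exactly. Their poses are not given: they have to be found in the camera images.
- knob_grip (a point): On the axis of the black wing knob, whose bar is 46 mm long, 14 thick and 30 high (along the axis), on a 10 mm neck over a 30 mm round boss. Point: 22 mm above the bar's lower edge, 8 below its top, about 170 mm above the table. Own x: along the bar; y: across its 14 mm; z: outward along the axis, leaning 30 deg from vertical to the jig's -x (robot) side. Turns with the knob; moves with the stop.
- clamp_knob (a joint): Turn of the knob in rad: 0 = fully tight (stop locked), 1.3 = fully loose (stop free); grows anticlockwise seen looking down on it. Stiff, 0.15 to 0.25 N m; it grips the rail below about 0.6. At 0.65 the bar points straight up the slope, square to the rail.
- stop_slide (a joint): Travel of the sliding stop along the rail in m: 0 = fully open, grows towards the fixed end stop (to -y of the jig). At 0.105 the three bottles just touch one another and both stops.
- stop_face (a point): Middle of the sliding stop's plywood face towards the bottles, on the channel's centre line, 30 mm above the bed. The plywood arm is 10 mm thick along the rail, 22 to 62 mm above the bed. Axes as the jig's. The knob's axis lies 24 mm behind this face (jig +y).
- end_stop_face (a point): Point at the middle of the fixed end stop's face towards the bottles (a plywood block 50 mm high), on the channel's centre line, 30 mm above the bed; axes as the jig's.
- jig: Packing jig fixed to the table: plywood bed 170 (x) x 330 (y) mm on two end boards, its top 80 mm above the table; aluminium rail along y at x = -35 mm (24 mm high, robot's side), bottle channel along y at x = +40 mm between two lips 42 mm apart, 14 mm high. Origin: centre, at table height, z up. The fixed end stop is at the -y end, its face at y = -130 mm.
- bottle1: Amber glass spray bottle with black sprayer and clear cap, 38 mm diameter, 124 mm tall, about 120 g, the one nearest the fixed end stop. Origin: centre of its underside, z up.
- bottle2: The same, the middle bottle of the row.
- bottle3: The same, the bottle nearest the sliding stop.
- jar: Bystander: closed jar, 68 mm diameter, 75 mm tall, on the table. Origin: centre of its underside.
- carton: Bystander: closed cardboard box 90 x 130 x 70 mm on the table. Origin: centre of its underside.
- pump: Bystander: blue pump bottle, 60 mm diameter, 155 mm tall, on the table. Origin: centre of its underside.

How it is judged:
By the outcome, as a careful person would: the job done as asked, in the order asked, and still so for the second after the job is handed in, with the robot touching nothing.
It also fails if it takes over 42 s, if anything falls off the work surface, if the arm or the gripper's body presses on something with over 40 N, if the wrist force passes 120 N, or if a joint passes its speed limit or range.

## Working session

There is one attempt and no reset: what is moved stays moved. The work goes in short steps, Python scripts to look and compute and a shell command to move; the robot and the scene stay as the last step left them, time stands still between calls to the robot, and variables do not carry over. Pictures are saved under pics/ and viewed, at most 12 in all, crops included, and the job is handed in when it is done.

```bash
ls; mkdir -p pics
cat > h.py <<'E'
import numpy as np, cv2
from plant import bot
from scipy.spatial.transform import Rotation as R
def grab(n,save=None):
    s=bot.get_state(); d=bot.get_image(n)
    if n=='wrist':
        T=np.eye(4);T[:3,:3]=R.from_rotvec(s['ee_rot']).as_matrix();T[:3,3]=s['position'];M=T@d['T_tool_cam']
    else:
        W=np.eye(4);W[:3,:3]=R.from_rotvec(np.ravel(d['rvec'])).as_matrix();W[:3,3]=np.ravel(d['tvec']);M=np.linalg.inv(W)
    d['M']=M;d['f']=192/np.tan(np.radians(d['fovy'])/2)
    if save: cv2.imwrite('pics/'+save,d['image'][:,:,::-1])
    return d
def pt(d,u,v,z=None):
    dep=float(d['depth'][int(round(v)),int(round(u))])
    r=np.array([(u-d['cx'])/d['f'],(v-d['cy'])/d['f'],1.])
    M=d['M']
    if z is None: return M[:3,:3]@(r*dep)+M[:3,3]
    w=M[:3,:3]@r; return M[:3,3]+w*(z-M[2,3])/w[2]
def cloud(d):
    v,u=np.mgrid[0:384,0:512]; z=d['depth']
    P=np.stack([(u-d['cx'])/d['f']*z,(v-d['cy'])/d['f']*z,z],-1)@d['M'][:3,:3].T+d['M'][:3,3]
    P[z==0]=np.nan; return P
E
python3 - <<'E'
from h import *
import pickle
ds={}
for n in ('scene','side','wrist'):
    d=grab(n,n+'0.png'); ds[n]=d; print(n,d['M'].round(3).tolist(),d['f'])
pickle.dump(ds,open('d0.pkl','wb'))
im=np.hstack([ds['scene']['image'],ds['side']['image']])
E
```

```text
pics
scene [[0.179, 0.558, -0.81, 1.27], [0.984, -0.118, 0.136, -0.099], [-0.02, -0.821, -0.57, 0.591], [0.0, 0.0, 0.0, 1.0]] 355.4590913294017
side [[-0.963, -0.191, 0.191, 0.463], [-0.27, 0.637, -0.722, 0.607], [0.016, -0.747, -0.665, 0.677], [0.0, 0.0, 0.0, 1.0]] 366.51045346946916
wrist [[1.0, -0.0, -0.001, 0.599], [-0.0, -0.971, -0.241, 0.064], [-0.001, 0.241, -0.971, 0.384], [0.0, 0.0, 0.0, 1.0]] 316.30158986444144
```

View pics/scene0.png

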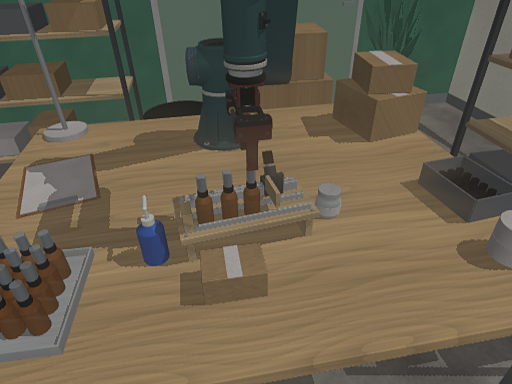

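View pics/side0.png

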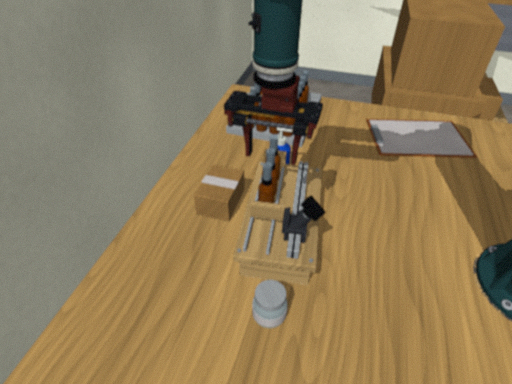

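The scene picture shows the jig in the middle with three bottles at (205,205), (230,200) and (252,195), the stop at about (270,185) and the jar to its right. The side picture shows the knob at about (313,209).

Run:
```python
from h import *
import pickle
ds=pickle.load(open('d0.pkl','rb'))
a=ds['side']['image'][130:290,220:350]; a=cv2.resize(a,None,fx=3.7,fy=3.7,interpolation=cv2.INTER_CUBIC)
b=ds['scene']['image'][145:265,165:345]; b=cv2.resize(b,None,fx=3,fy=3,interpolation=cv2.INTER_CUBIC)
cv2.imwrite('pics/c1.png',a[:,:,::-1]); cv2.imwrite('pics/c2.png',b[:,:,::-1])
for n in ds:
    P=cloud(ds[n]); 
    m=(abs(P[...,2]-0.08)<0.003)&(P[...,0]>0.4)&(P[...,0]<1)&(abs(P[...,1])<.4)
    q=P[m][:,:2].astype(np.float32)
    print(n,len(q), cv2.minAreaRect(q) if len(q)>5 else '')
    print(np.percentile(q,[1,10,50,90,99],axis=0).round(3).tolist())
```

```text
scene 2019 ((0.5689167380332947, -0.005606144666671753), (0.1733018457889557, 0.5150391459465027), 6.049529552459717)
[[0.506, -0.234], [0.546, -0.166], [0.626, -0.009], [0.657, 0.137], [0.668, 0.208]]
side 3990 ((0.5662261247634888, 0.01055397093296051), (0.1701059490442276, 0.4878351390361786), 6.474613189697266)
[[0.472, -0.17], [0.49, -0.123], [0.564, 0.076], [0.634, 0.146], [0.661, 0.208]]
wrist 27680 ((0.5667449831962585, -0.012137219309806824), (0.17020630836486816, 0.3300493657588959), 6.418457984924316)
[[0.471, -0.173], [0.492, -0.085], [0.57, 0.055], [0.636, 0.139], [0.657, 0.153]]
```

View pics/c1.png

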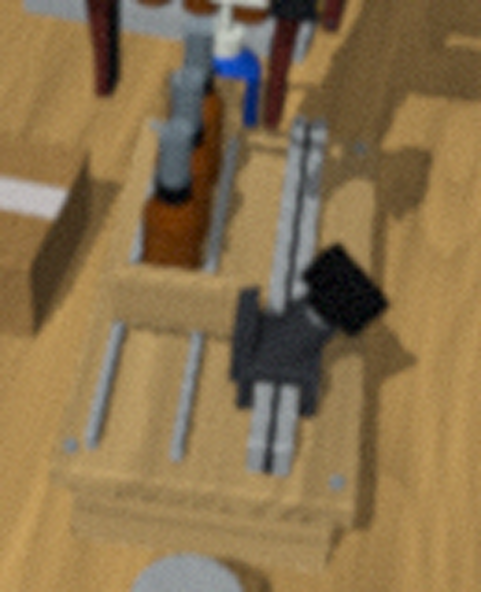

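View pics/c2.png

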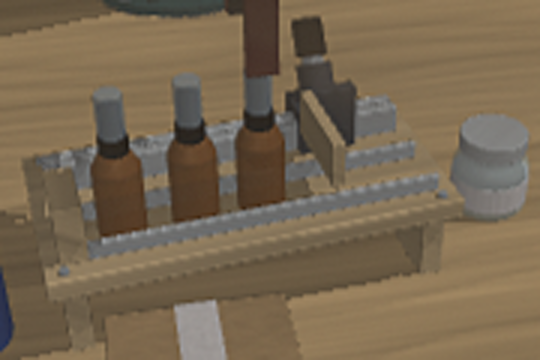

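The crops show the black bar at crop pixel (345,288) leaning towards the robot and turned from the up-slope line. The stop is at the open end and all three bottles are standing. The wrist cloud gives a bed rectangle of 170 x 330 mm, which matches the sizes given.

```bash
cat >> h.py <<'E'
a=np.radians(6.42); Jo=np.array([.5667,-.0121,0]); JR=R.from_euler('z',a).as_matrix()
toj=lambda P:(P-Jo)@JR
fromj=lambda p:JR@np.asarray(p)+Jo
E
python3 - <<'E'
from h import *
import pickle
ds=pickle.load(open('d0.pkl','rb'))
s=bot.get_state(); print(s['clock'],R.from_rotvec(s['ee_rot']).as_matrix().round(3).tolist(),s['position'],s['force'],s['finger_gap'])
n=np.array([-.5,0,.866]); up=np.array([.866,0,.5]); ty=np.array([0,1,0])
for k in ds:
    P=toj(cloud(ds[k])); dark=ds[k]['image'].max(-1)<60
    m=dark&(P[...,2]>.13)&(P[...,2]<.21)&(P[...,0]>-.14)&(P[...,0]<-.02)&(abs(P[...,1]-.1)<.07)
    q=P[m]; 
    if len(q)<10: print(k,len(q)); continue
    h=q@n; print(k,len(q),'axis h pct',np.percentile(h,[1,50,90,99]).round(4))
    top=np.percentile(h,97); t=q[(h>top-.005)&(h<top+.004)]
    uv=np.c_[t@up,t@ty].astype(np.float32); print(len(t),cv2.minAreaRect(uv),uv.mean(0), t.mean(0))
    b=P[(P[...,2]>.19)&(P[...,2]<.206)&(abs(P[...,0]-.04)<.025)&(abs(P[...,1])<.16)]
    print('bottletops y',np.histogram(b[:,1],bins=np.arange(-.14,.15,.01))[0], 'x',np.median(b[:,0]))
E
```

```text
0.15 [[-0.0, 1.0, -0.001], [1.0, 0.0, 0.0], [0.0, -0.001, -1.0]] [5.99491051e-01 5.67678060e-05 2.33015053e-01] [1.09018678 1.43200564 0.43848405] 0.0874535028014829
scene 28 axis h pct [0.131  0.1706 0.185  0.1858]
9 ((0.03743889927864075, 0.08637113869190216), (0.008573432452976704, 0.03696605563163757), 37.30815124511719) [0.03945454 0.08126339] [-0.05786666  0.0812634   0.17913413]
bottletops y [ 0  0  0 40 46  7  0  0  7 50 33  0  0  0 23 20  3  0  0  0  0  0  0  0
  0  0  0  0  0] x 0.048026807081154574
side 476 axis h pct [0.1299 0.1703 0.1877 0.1893]
112 ((0.027884483337402344, 0.08742161840200424), (0.01533484272658825, 0.04220888391137123), 54.716705322265625) [0.0293115  0.08961646] [-0.06819589  0.08961646  0.17673829]
bottletops y [ 0  0  0 10 27 36  0  0  0 14 57  8  0  0 11 39 35  0  0  0  0  0  0  0
  0  0  0  0  0] x 0.041164547162309065
wrist 3719 axis h pct [0.1287 0.1723 0.1889 0.1896]
1069 ((0.028399335220456123, 0.08390071243047714), (0.012955599464476109, 0.04451068863272667), 55.20024108886719) [0.03091922 0.08344339] [-0.06728473  0.08344341  0.17837559]
bottletops y [  0   0   0   0   0   0   0   0  51  16   0   0   0   0 384 578  57   0
   0   0   0   0   0   0   0   0   0   0   0] x 0.03985052725509597
```

View pics/wrist0.png

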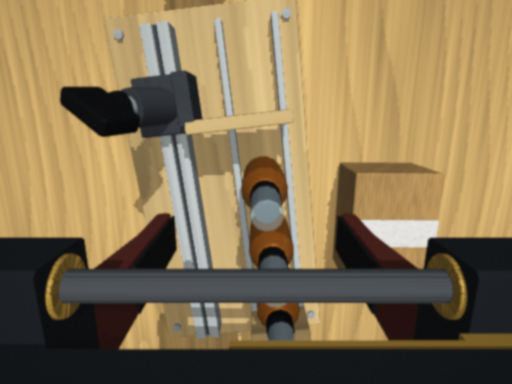

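The wrist view confirms the knob at the left, about (100,108), with the stop arm at (240,122) and a gap before bottle 3. The knob fit gives a height of 171 mm and a bar angle of about -35°, meaning tight, and both agree with the description. Next I check the stop face and work out the pre-grasp.

```bash
cat >> h.py <<'E'
N=np.array([-.5,0,.8660254]);UP=np.array([.8660254,0,.5]);TY=np.array([0,1.,0])
def target(up,y,h,th,back=0):
    "world TCP pose with grasp point on knob grip (jig up,y,h), knob angle th, tool y across the bar"
    al=th-.65; c=-np.sin(al)*UP+np.cos(al)*TY
    z=-N; x=np.cross(c,z); Rj=np.c_[x,c,z]
    p=up*UP+y*TY+h*N + N*back - N*.008
    return fromj(p),JR@Rj
def delta(p,Rw):
    s=bot.get_state();R0=R.from_rotvec(s['ee_rot']).as_matrix()
    print('q',np.round(s['qpos'],3),'t',s['clock'],'F',np.round(s['force'],1))
    print('row',np.r_[(R0.T@(p-s['position'])*1000).round(1),R.from_matrix(R0.T@Rw).as_rotvec().round(3)].tolist())
E
python3 - <<'E'
from h import *
import pickle
ds=pickle.load(open('d0.pkl','rb'))
for k in ds:
    P=toj(cloud(ds[k])); m=(abs(P[...,2]-.142)<.003)&(P[...,0]>.01)&(P[...,0]<.06)&(P[...,1]>.035)&(P[...,1]<.14)
    print(k,m.sum(),np.percentile(P[m][:,1],[2,50,98]).round(4) if m.sum() else '')
p,Rw=target(.0284,.085,.181,0,back=.08); print(p,Rw.round(3).tolist()); delta(p,Rw)
E
python3 -m pendant '[[0,0,-60,0,0,0],[0,0,-60,0,0,0],[0,0,-60,0,0,0]]' 0 10
```

```text
scene 59 [0.0617 0.0657 0.0712]
side 98 [0.063  0.0692 0.0737]
wrist 907 [0.0601 0.0649 0.0697]
[0.45592983 0.06097238 0.23330443] [[-0.753, 0.432, 0.497], [0.524, 0.85, 0.056], [-0.398, 0.303, -0.866]]
q [-0.115  0.359  1.511  0.     1.273 -0.115] t 0.15 F [1.1 1.4 0.4]
row [60.9, -143.6, -0.1, -0.504, -0.216, -1.008]
clock: 0.4
position: [0.6025, -0.0003, 0.2981]
ee_rot: [2.217, 2.217, 0.007]
force: [1.2, 0.1, 0.1]
finger_gap: 0.0711
grip_force: 0.0
```

```bash
python3 -m pendant '[[61,-144,30,-0.504,-0.216,-1.008],[61,-144,30,-0.504,-0.216,-1.008],[61,-144,30,-0.504,-0.216,-1.008],[61,-144,30,-0.504,-0.216,-1.008],[61,-144,30,-0.504,-0.216,-1.008],[61,-144,60,-0.504,-0.216,-1.008],[61,-144,60,-0.504,-0.216,-1.008],[61,-144,60,-0.504,-0.216,-1.008],[61,-144,60,-0.504,-0.216,-1.008],[61,-144,60,-0.504,-0.216,-1.008],[61,-144,60,-0.504,-0.216,-1.008],[61,-144,60,-0.504,-0.216,-1.008]]'
python3 - <<'E'
from h import *
p,Rw=target(.0284,.084,.181,0,back=.08); delta(p,Rw)
d=grab('wrist','w1.png')
P=toj(cloud(d)); dark=d['image'].max(-1)<60
m=dark&(P[...,2]>.13)&(P[...,2]<.21)&(P[...,0]>-.14)&(P[...,0]<-.02)&(abs(P[...,1]-.1)<.07)
q=P[m];h=q@N;print(len(q),np.percentile(h,[50,90,97,99]))
t=q[(h>.184)&(h<.193)];print(np.median(t@N),cv2.minAreaRect(np.c_[t@UP,t@TY].astype(np.float32)))
E
```

```text
clock: 1.4
position: [0.455, 0.0606, 0.2328]
ee_rot: [0.708, 2.548, 0.263]
force: [0.8, -0.1, -0.3]
finger_gap: 0.0435
grip_force: 0.0
q [-0.107 -0.075  2.195  0.218  0.519 -1.298] t 1.4 F [ 0.8 -0.1 -0.3]
row [-1.3, 0.1, 0.1, -0.001, -0.0, -0.004]
1546 [0.18855104 0.18973559 0.19024461 0.19050378]
0.18891912674149236 ((0.02559112384915352, 0.0839906707406044), (0.013988379389047623, 0.04499194771051407), 56.0801887512207)
```

View pics/w1.png

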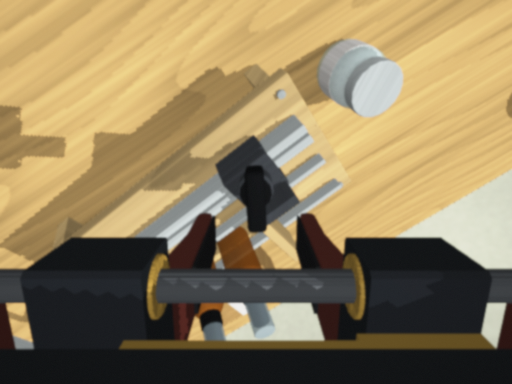

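The bar at about (257,198) sits centred between the fingers and in line with them. Turning anticlockwise from here would take joint 6 close to its limit, so I use the half-turned grasp instead.

```bash
python3 -m pendant '[[0,0,0,0,0,0.12],[0,0,0,0,0,0.24],[0,0,0,0,0,0.36],[0,0,0,0,0,0.48],[0,0,0,0,0,0.6],[0,0,0,0,0,0.72],[0,0,0,0,0,0.84],[0,0,0,0,0,0.96],[0,0,0,0,0,1.08],[0,0,0,0,0,1.2],[0,0,0,0,0,1.32],[0,0,0,0,0,1.44]]' >/dev/null
python3 -m pendant '[[0,0,0,0,0,0.12],[0,0,0,0,0,0.24],[0,0,0,0,0,0.36],[0,0,0,0,0,0.48],[0,0,0,0,0,0.6],[0,0,0,0,0,0.72],[0,0,0,0,0,0.84],[0,0,0,0,0,0.96],[0,0,0,0,0,1.08],[0,0,0,0,0,1.2],[0,0,0,0,0,1.32],[0,0,0,0,0,1.44]]' >/dev/null
python3 -m pendant '[[0,0,0,0,0,0.12],[0,0,0,0,0,0.24],[0,0,0,0,0,0.24],[0,0,0,0,0,0.24]]'
cat >> h.py <<'E'
FL=np.diag([-1.,-1,1])
E
python3 - <<'E'
from h import *
p,Rw=target(.0275,.084,.181,.03); delta(p,Rw@FL)
E
```

```text
clock: 3.78
position: [0.4565, 0.0612, 0.2338]
ee_rot: [-2.772, 0.728, -0.718]
force: [-0.1, -0.5, -0.4]
finger_gap: 0.044
grip_force: 0.0
q [-0.105 -0.074  2.193  0.219  0.519  1.817] t 3.7833 F [-0.1 -0.5 -0.4]
row [-0.7, 1.9, 80.1, -0.0, -0.001, -0.005]
```

```bash
python3 -m pendant '[[0,1,15,0,0,0],[0,1,30,0,0,0],[0,1,42,0,0,0],[0,1,52,0,0,0],[0,1,60,0,0,0],[0,1,66,0,0,0],[0,1,71,0,0,0],[0,1,75,0,0,0],[0,1,78,0,0,0],[0,1,80,0,0,0],[0,1,80,0,0,0]]'
python3 -m pendant '[[0,0,0,0,0,0],[0,0,0,0,0,0],[0,0,0,0,0,0],[0,0,0,0,0,0],[0,0,0,0,0,0],[0,0,0,0,0,0]]' -1 20
python3 - <<'E'
from h import *
p,Rw=target(.0275,.084,.181,.03); delta(p,Rw@FL); s=bot.get_state()
R0=R.from_rotvec(s['ee_rot']).as_matrix();print(R0.T@s['force'],R0.T@s['wrist_torque'])
grab('wrist','w2.png')
E
```

```text
clock: 4.7
position: [0.4955, 0.0646, 0.164]
ee_rot: [-2.771, 0.732, -0.717]
force: [-0.1, 0.2, -0.8]
finger_gap: 0.044
grip_force: 0.0
clock: 5.2
position: [0.4953, 0.0644, 0.1642]
ee_rot: [-2.771, 0.731, -0.718]
force: [-2.2, -2.1, 2.2]
finger_gap: 0.0142
grip_force: 19.9
q [-0.081  0.134  2.229  0.355  0.278  1.689] t 5.2 F [-2.2 -2.1  2.2]
row [-0.4, 0.3, 0.4, -0.0, -0.001, -0.008]
[ 0.28773858  2.03366465 -3.07986552] [-0.46773006 -0.15801118 -0.24409908]
```

View pics/w2.png

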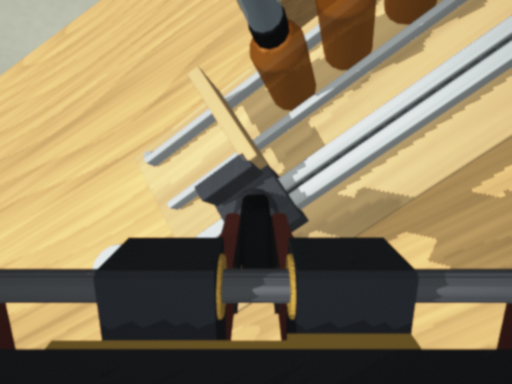

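The fingers hold the bar at (257,215) with a gap of 14.2 mm. Next I turn anticlockwise, which is a negative turn about tool z.

```bash
python3 -m pendant '[[0,0,0,0,0,0],[0,0,0,0,0,-0.06],[0,0,0,0,0,-0.13],[0,0,0,0,0,-0.2],[0,0,0,0,0,-0.27],[0,0,0,0,0,-0.34],[0,0,0,0,0,-0.41],[0,0,0,0,0,-0.48],[0,0,0,0,0,-0.55],[0,0,0,0,0,-0.62],[0,0,0,0,0,-0.65],[0,0,0,0,0,-0.65]]' -1 60
python3 - <<'E'
from h import *
p,Rw=target(.0275,.084,.181,.68); delta(p,Rw@FL); s=bot.get_state()
R0=R.from_rotvec(s['ee_rot']).as_matrix();print(R0.T@s['force'],R0.T@s['wrist_torque'],s['finger_gap'])
E
```

```text
clock: 6.25
position: [0.4954, 0.0649, 0.1642]
ee_rot: [-3.005, -0.202, -0.808]
force: [-0.7, 0.7, 3.0]
finger_gap: 0.0133
grip_force: 59.8
q [-0.08   0.134  2.228  0.356  0.279  1.038] t 6.25 F [-0.7  0.7  3. ]
row [-0.8, 0.4, 0.3, -0.0, -0.001, -0.008]
[ 0.98646939 -0.76438332 -2.96243733] [ 0.32993379 -0.19217414 -0.03163344] 0.013304425569447404
```

```bash
python3 -m pendant '[[0,0,0,0,0,-0.06],[0,0,0,0,0,-0.13],[0,0,0,0,0,-0.2],[0,0,0,0,0,-0.27],[0,0,0,0,0,-0.34],[0,0,0,0,0,-0.41],[0,0,0,0,0,-0.48],[0,0,0,0,0,-0.55],[0,0,0,0,0,-0.6],[0,0,0,0,0,-0.64],[0,0,0,0,0,-0.66],[0,0,0,0,0,-0.66]]'
python3 - <<'E'
from h import *
s=bot.get_state()
R0=R.from_rotvec(s['ee_rot']).as_matrix();print(s['qpos'],R0.T@s['force'],R0.T@s['wrist_torque'],s['finger_gap'])
d=grab('wrist','w3.png')
v=R0.T@JR@np.array([0,-1,0]); print('jig -y in tool',v)
p,Rw=target(.0275,.084,.181,1.3); delta(p,Rw@FL)
E
```

```text
clock: 7.25
position: [0.4952, 0.0648, 0.1641]
ee_rot: [2.678, 1.117, 0.748]
force: [-2.2, 2.6, 3.3]
finger_gap: 0.0137
grip_force: 60.5
[-0.08072248  0.13408187  2.22879466  0.35684602  0.27905917  0.38098284] [ 1.79936428 -2.23023221 -3.79151038] [ 0.43696203 -0.06074215  1.05566275] 0.013709717466409546
jig -y in tool [-6.27478740e-01  7.78633644e-01 -2.81071156e-04]
q [-0.081  0.134  2.229  0.357  0.279  0.382] t 7.3 F [-2.7  0.4  4. ]
row [-0.6, 0.0, 0.3, 0.0, -0.001, 0.028]
```

View pics/w3.png

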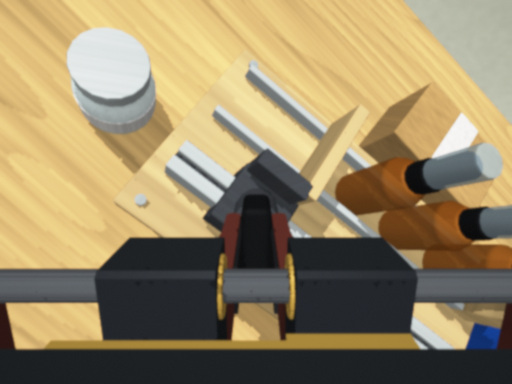

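The bar has turned with the fingers and now lies at (257,215) in line with them. The wrist torque of 1.06 N m about tool z is the loose end stop, so the knob is fully loose. I slide along jig -y, which is tool (-0.627, 0.779).

```bash
python3 -m pendant '[[-1.3,1.6,0,0,0,0.02],[-3.8,4.7,0,0,0,0.02],[-6.3,7.8,0,0,0,0.02],[-8.8,10.9,0,0,0,0.02],[-11.3,14,0,0,0,0.02],[-13.8,17.1,0,0,0,0.02],[-15.7,19.5,0,0,0,0.02],[-16.9,21,0,0,0,0.02],[-18.2,22.6,0,0,0,0.02],[-19.5,24.1,0,0,0,0.02],[-20.7,25.7,0,0,0,0.02],[-22,27.3,0,0,0,0.02]]'
python3 - <<'E'
from h import *
s=bot.get_state()
R0=R.from_rotvec(s['ee_rot']).as_matrix();print(s['qpos'],toj(np.array(s['position'])),s['force']@JR,R0.T@s['wrist_torque'])
d=grab('wrist')
P=toj(cloud(d)); m=(abs(P[...,2]-.142)<.003)&(P[...,0]>.02)&(P[...,0]<.058)&(P[...,1]>-.02)&(P[...,1]<.14)
print(np.percentile(P[m][:,1],[2,50,98]).round(4) if m.sum() else '')
E
```

```text
clock: 8.3
position: [0.4992, 0.0298, 0.1641]
ee_rot: [2.691, 1.096, 0.75]
force: [-5.0, 2.1, 5.8]
finger_gap: 0.0133
grip_force: 60.1
[-0.19178543  0.13547977  2.22682096  0.50892121  0.3126442   0.15645042] [-0.06243152  0.04919033  0.16407848] [-4.75529423  2.64197126  5.79604727] [ 0.66584562 -0.00672246  0.58145103]
[-0.0075  0.0257  0.0334]
```

```bash
python3 -m pendant '[[-1.3,1.6,0,0,0,0],[-2.5,3.1,0,0,0,0],[-3.8,4.7,0,0,0,0],[-5,6.2,0,0,0,0],[-6.3,7.8,0,0,0,0],[-7.5,9.3,0,0,0,0],[-8.8,10.9,0,0,0,0],[-10,12.5,0,0,0,0],[-11.3,14,0,0,0,0],[-12.6,15.6,0,0,0,0],[-13.8,17.1,0,0,0,0],[-15.1,18.7,0,0,0,0]]'
python3 - <<'E'
from h import *
s=bot.get_state()
R0=R.from_rotvec(s['ee_rot']).as_matrix();print(s['qpos'],toj(np.array(s['position'])),s['force']@JR,R0.T@s['wrist_torque'])
print('jig -y in tool',R0.T@JR@np.array([0,-1,0]))
grab('scene','s4.png'); 
im=cv2.imread('pics/s4.png')[145:265,165:345]; cv2.imwrite('pics/s4c.png',cv2.resize(im,None,fx=3,fy=3,interpolation=cv2.INTER_CUBIC))
E
```

```text
clock: 9.35
position: [0.5018, 0.0058, 0.1641]
ee_rot: [2.691, 1.096, 0.751]
force: [-3.2, 3.3, 4.6]
finger_gap: 0.0134
grip_force: 60.1
[-0.26558422  0.13944358  2.22190344  0.58694245  0.34004156  0.01875519] [-0.06246144  0.02503444  0.1640686 ] [-2.76877184  3.58583173  4.5690192 ] [0.5265605  0.16546922 0.63068216]
jig -y in tool [-6.14140266e-01  7.89196890e-01  5.21760519e-05]
```

View pics/s4c.png

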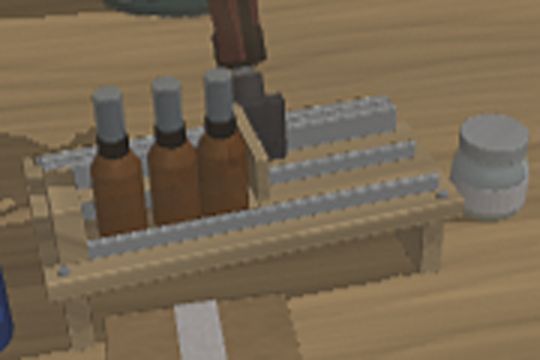

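Bottles 2 and 3 are touching and upright. A gap remains before bottle 1, which is about 17 mm of travel.

```bash
python3 -m pendant '[[-1.2,1.6,0,0,0,0],[-2.5,3.2,0,0,0,0],[-3.7,4.7,0,0,0,0],[-4.9,6.3,0,0,0,0],[-6.1,7.9,0,0,0,0],[-7.4,9.5,0,0,0,0],[-8.6,11,0,0,0,0],[-9.2,11.8,0,0,0,0],[-9.2,11.8,0,0,0,0]]'
python3 - <<'E'
from h import *
s=bot.get_state();print(toj(np.array(s['position'])),s['force']@JR)
E
python3 -m pendant '[[-0.3,0.4,0,0,0,0],[-0.6,0.8,0,0,0,0],[-0.6,0.8,0,0,0,0]]'
python3 - <<'E'
from h import *
s=bot.get_state();print(toj(np.array(s['position'])),s['force']@JR)
E
```

```text
clock: 10.15
position: [0.5035, -0.0092, 0.1641]
ee_rot: [2.691, 1.095, 0.751]
force: [-2.8, 2.3, 5.0]
finger_gap: 0.0138
grip_force: 60.1
[-0.06244963  0.00997362  0.16405125] [-2.54786858  2.60461715  5.02178878]
clock: 10.4
position: [0.5036, -0.0098, 0.164]
ee_rot: [2.691, 1.096, 0.751]
force: [-1.5, 3.2, 5.4]
finger_gap: 0.0138
grip_force: 60.1
[-0.06248876  0.00930279  0.16404314] [-1.12221321  3.37313944  5.44581156]
```

```bash
cat > f.py <<'E'
from h import *
s=bot.get_state();print(s['clock'],toj(np.array(s['position'])).round(5),(s['force']@JR).round(2))
E
python3 -m pendant '[[-0.3,0.4,0,0,0,0],[-0.6,0.8,0,0,0,0],[-0.6,0.8,0,0,0,0]]'>/dev/null; python3 f.py
python3 -m pendant '[[-0.3,0.4,0,0,0,0],[-0.3,0.4,0,0,0,0]]'>/dev/null; python3 f.py
python3 -m pendant '[[-0.3,0.4,0,0,0,0],[-0.3,0.4,0,0,0,0]]'>/dev/null; python3 f.py
```

```text
10.65 [-0.06252  0.00908  0.16406] [0.56 7.68 5.96]
10.8167 [-0.06254  0.00899  0.16404] [ 0.64 10.43  6.09]
10.9833 [-0.06255  0.00889  0.16405] [ 0.64 11.52  7.19]
```

Pushing force rises at contact (about 10 N), so the row is closed up. Now I tighten clockwise, which is positive about tool z.

```bash
python3 -m pendant '[[0,0,0,0,0,0.05],[0,0,0,0,0,0.12],[0,0,0,0,0,0.19],[0,0,0,0,0,0.26],[0,0,0,0,0,0.33],[0,0,0,0,0,0.4],[0,0,0,0,0,0.47],[0,0,0,0,0,0.54],[0,0,0,0,0,0.61],[0,0,0,0,0,0.65],[0,0,0,0,0,0.65]]'; python3 f.py
python3 -m pendant '[[0,0,0,0,0,0.05],[0,0,0,0,0,0.12],[0,0,0,0,0,0.19],[0,0,0,0,0,0.26],[0,0,0,0,0,0.33],[0,0,0,0,0,0.4],[0,0,0,0,0,0.47],[0,0,0,0,0,0.54],[0,0,0,0,0,0.58],[0,0,0,0,0,0.62],[0,0,0,0,0,0.64],[0,0,0,0,0,0.64]]'
cat >> f.py <<'E'
R0=R.from_rotvec(s['ee_rot']).as_matrix();print(s['qpos'].round(3) if hasattr(s['qpos'],'round') else s['qpos'],(R0.T@s['wrist_torque']).round(3),s['finger_gap'])
E
python3 f.py
```

```text
clock: 11.9
position: [0.5039, -0.011, 0.1642]
ee_rot: [-3.002, -0.186, -0.806]
force: [-0.7, 7.7, 5.5]
finger_gap: 0.0134
grip_force: 59.9
11.9 [-0.06227  0.00816  0.16421] [0.14 7.73 5.51]
clock: 12.9
position: [0.5038, -0.0117, 0.1642]
ee_rot: [-2.771, 0.73, -0.717]
force: [-2.4, 4.8, 7.1]
finger_gap: 0.0136
grip_force: 59.8
12.9 [-0.06243  0.00742  0.16419] [-1.82  5.04  7.06]
[-0.318  0.144  2.215  0.629  0.363  1.223] [ 0.713 -0.585 -0.056] 0.013614217908850146
```

```bash
python3 -m pendant '[[0,0,0,0,0,0.01],[0,0,0,0,0,0.02],[0,0,0,0,0,0.02]]' >/dev/null; python3 f.py
python3 -m pendant '[[0,0,0,0,0,0.01],[0,0,0,0,0,0.02],[0,0,0,0,0,0.02]]' >/dev/null; python3 f.py
python3 -m pendant '[[0,0,0,0,0,0.01],[0,0,0,0,0,0.02],[0,0,0,0,0,0.02]]' >/dev/null; python3 f.py
```

```text
13.15 [-0.06242  0.0074   0.16418] [-2.66  4.61  6.27]
[-0.318  0.144  2.215  0.629  0.363  1.242] [ 0.673 -0.581 -0.053] 0.013694895201792996
13.4 [-0.06248  0.00741  0.16414] [-2.42  4.06  7.22]
[-0.318  0.144  2.215  0.629  0.363  1.262] [ 0.651 -0.575 -0.271] 0.013878849606195355
13.65 [-0.06244  0.0074   0.16418] [-2.45  3.25  6.09]
[-0.318  0.144  2.215  0.628  0.363  1.282] [ 0.681 -0.563 -0.613] 0.013902420038264562
```

```bash
python3 -m pendant '[[0,0,0,0,0,0.01],[0,0,0,0,0,0.03],[0,0,0,0,0,0.03]]' >/dev/null; python3 f.py
python3 - <<'E'
from h import *
d=grab('scene','s5.png')
im=cv2.imread('pics/s5.png')[145:265,165:345]; cv2.imwrite('pics/s5c.png',cv2.resize(im,None,fx=4,fy=4,interpolation=cv2.INTER_CUBIC))
E
```

```text
13.9 [-0.06248  0.00736  0.16416] [-2.84  4.47  6.46]
[-0.318  0.144  2.215  0.628  0.363  1.311] [ 0.617 -0.563 -0.973] 0.014177101413477852
```

View pics/s5c.png

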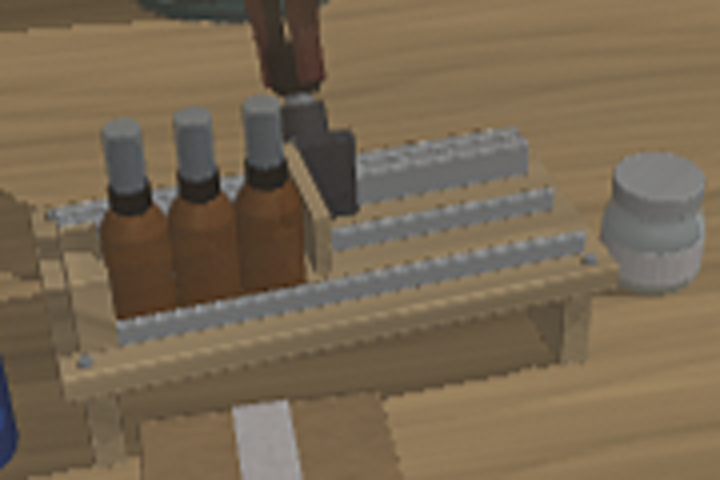

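All three bottles stand upright and touching between the stops, and the tightening torque has reached about 1 N m against the end. I release and withdraw along the axis.

```bash
python3 -m pendant '[[0,0,0,0,0,0],[0,0,0,0,0,0],[0,0,0,0,0,0],[0,0,0,0,0,0],[0,0,0,0,0,0],[0,0,0,0,0,0]]' 0
python3 -m pendant '[[0,0,-4,0,0,0],[0,0,-10,0,0,0],[0,0,-18,0,0,0],[0,0,-28,0,0,0],[0,0,-40,0,0,0],[0,0,-55,0,0,0],[0,0,-70,0,0,0],[0,0,-85,0,0,0],[0,0,-100,0,0,0],[0,0,-100,0,0,0]]'
python3 - <<'E'
from h import *
d=grab('wrist','w6.png'); P=toj(cloud(d)); dark=d['image'].max(-1)<60
m=dark&(P[...,2]>.13)&(P[...,2]<.21)&(P[...,0]>-.14)&(P[...,0]<-.02)&(abs(P[...,1]-.01)<.07)
q=P[m];h=q@N; t=q[(h>.184)&(h<.193)];print(len(t),cv2.minAreaRect(np.c_[t@UP,t@TY].astype(np.float32)))
for n in('scene','side'):
    P=toj(cloud(grab(n,n+'6.png'))); b=P[(P[...,2]>.185)&(P[...,2]<.21)&(abs(P[...,0]-.04)<.025)&(abs(P[...,1])<.16)]
    print(np.histogram(b[:,1],bins=np.arange(-.14,.0,.005))[0],np.percentile(b[:,2],98))
E
```

```text
clock: 14.45
position: [0.5038, -0.0122, 0.1639]
ee_rot: [-2.718, 0.851, -0.7]
force: [0.1, -0.2, -0.5]
finger_gap: 0.0439
grip_force: 0.0
clock: 15.28
position: [0.4539, -0.0181, 0.2531]
ee_rot: [-2.717, 0.85, -0.706]
force: [0.6, -0.1, 1.0]
finger_gap: 0.0439
grip_force: 0.0
932 ((0.027344511821866035, 0.006616163067519665), (0.013983437791466713, 0.044423263520002365), 52.6758918762207)
[ 0  0  0  0 27 31 30 25  4  0  0 13 29 32 27 12  0  0  0 22 31 27 25  2
  0  0  0  0] 0.20598904112875294
[ 0  0  0  1  2  9 18 27 22  0  0  1  6 11 23 35  8  0  1  3  8 16 28 43
  0  0  0  0] 0.20550015143185832
```

View pics/w6.png

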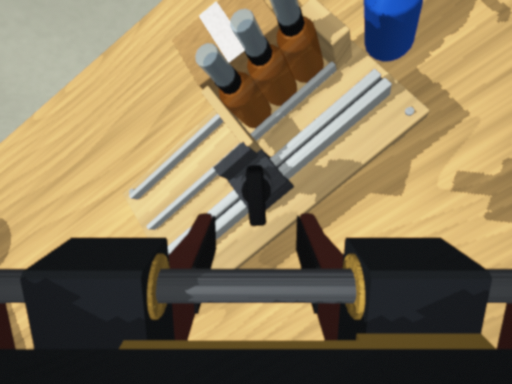

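The bar reads -37.3°, so the knob is fully tight. The bottles stand about 38 mm apart, upright and touching, and the fingers are clear of everything.

```bash
python3 -c "
from plant import bot
print(bot.sign_off())"
```

```text
the job is handed in; nothing more can be done
None
```

The job is handed in at about 15 s: the stop was freed and slid until the three bottles stood upright and touching, the knob turned back to fully tight, and nothing in the pictures showed the jar, carton or pump bottle disturbed.

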